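# Lock the filter into the fume extractor and set the airflow

### The arm

A 7-joint arm with a two-finger parallel gripper is mounted at the origin on a cart in front of the work surface, level with it; the furniture and walls round the work are solid. World frame = base frame: x ahead of the robot, y to its left, z up, the work surface at z = 0. Lengths are in m, angles in rad, forces in N, time in s.
With the tool pointing down it reaches from about 0.4 to 0.9 m from the base axis. Payload 5.6 kg.
Tool frame: the origin (TCP) lies midway between the tips of the shut fingers; the grasp point (between the pads) lies 19 mm behind it; z points along the fingers, y is the line along which they close (so a half turn about z gives the same grasp; the last joint's range is limited). The gripper opens to 92 mm and grips with 3 to 60 N. Pads are 20 mm wide; open, the fingers measure 128 mm over their backs; the gripper's body (75 mm by 189 mm) begins 69 mm behind the grasp point.
Start: joints at [1.115, 0.468, -0.012, 1.603, 0.006, 1.071, -0.056], TCP at [0.261, -0.595, 0.215] pointing down, gripper open.
Joint ranges: [-2.53, 2.53], [-0.31, 2.02], [-1.57, 1.55], [0.28, 2.44], [-1.29, 4.43], [0.15, 1.84], [-2.92, 2.92]. Speed limits (rad/s): [2.57, 2.57, 3.14, 3.14, 3.14, 3.14, 3.14].

### API

Orientations are given as a 3x3 rotation matrix whose columns are the frame's x, y, z axes.
In Python, from station import env, effector, solver, viewer, workorder, search_frame, tip_of gives the robot as it stands. Calls block until the motion is done:
- env.reach(position, orientation): joint-space move of the TCP to a pose.
- env.movel(position, frame=None, rate=0.15): straight line of the TCP; frame=None keeps the orientation; rate is the mean speed in m/s.
- env.goto_joints(angles): joint-space move.
- effector.release() and effector.grasp(squeeze=None): open the fingers fully, or close them until they stop; squeeze is the grip in N (None keeps the last).
- env.pause(seconds).
- solver.inverse_kinematics(position, orientation): joint angles nearest the present ones, or None.
- env.sense(): the state.
- viewer.read_camera(name): name is "side" or "top"; returns (picture, depth): 400x640x3 uint8, red, green, blue; 400x640 float32, m along the optical axis (not along the pixel's ray), 0 where there is no reading.
- viewer.camera_info(name): a dict with "intrinsics" (3x3 intrinsics, pixels), "eye" and "rotation" of the camera in the world. Camera axes: x right, y up, looking along -z (the intrinsics and any distortion apply to the point x, -y, -z); pixel columns grow to the right and rows downward; lengths in m; the calibration is good to about 2 mm. A picture is of the moment at which its call begins. camera_info takes no time and is no camera call.
A pose or a line that the arm cannot do raises env.PlanningError and nothing moves.
- workorder.finish_job(): hands the job in; it is judged then, once.
Trained networks look in the newest picture that a camera, given by its name, has taken for a name from the list of things; names that differ only in an ending like _2 or _b are one class to them, and where a whole thing is asked for, a point or a joint stands for the part that bears it (a point fixed in the world has none). Each returns a list of dicts, best first, with "score" (0 to 1); they miss things now and then, are a little off and sometimes report something else, mostly with a low value. They report only what shows in the picture. A call takes as long as a camera call. They do not tell look-alikes from the thing itself.
- search_frame(camera, name): "at" ([x, y, z] in m, in world coordinates, good to about 4 mm: the middle of the surface that is visible of it).
- tip_of(camera, name): "at" ([x, y, z] in m, in world coordinates, good to about 4 mm: a listed point, or the origin of a listed thing).
The state is a dict: "t": time; "joint_positions": joint angles; "joint_velocities": joint speeds; "tau": joint torques, N m; "ee_pos": TCP position; "tcp_rot": TCP orientation; "wrist_force": force on the tool from outside, world axes, zero at the start; "moment": the same for the moment, N m; "gripper_width": finger opening in m; "grasp_force": force on a finger pad.
Only numpy, scipy, OpenCV 4.12 (cv2) and the standard library are available. Lean on these libraries where they do the work, as an engineer would, in place of code of your own. Each camera call takes 0.05 s, during which the arm holds its last target. There are 200 camera calls.

### The job

Fit the loose blue filter cartridge to the grey fume extractor: line its two lugs up with the slots in the black collar, press it fully home against the spring and turn it clockwise (seen from above) about a quarter turn, to the stop, so that it stays locked when let go. Then turn the airflow dial two clicks clockwise, from the red off dot to the two-dot setting, and leave the other things on the bench where they are.

Things in the scene. Friction and masses are not known exactly. Their poses are not given: they have to be found in the camera images.
- cap_grip (a point): grip bar of the loose blue round filter cartridge (0.3 kg, upright on the bench). Point on the cartridge's axis, 48 mm above its underside, in the bar's upper half; z up, x along the bar. Bar 62 mm long (x), 14 mm thick (y), standing on the disc, 26 to 60 mm above the underside. The cartridge is the same after a half turn.
- cap_base (a point): centre of the same cartridge's flat underside, same axes. White plug of radius 24 mm from 0 to 18 mm up, blue disc of radius 39 mm from 18 to 26 mm. Two blue lugs, at +x and -x, reach out of the plug to radius 32 mm: 14 mm wide, 0 to 6 mm up, hidden below the disc; a white bar on the disc's rim stands above each lug.
- extractor: the fume extractor: grey case 120 (x) x 200 (y) x 50 mm tall, fixed on the bench's left or right half, turned up to 0.4 rad. Origin under its centre; z up, x to its back, y to its left. On top, 45 mm left of centre, the black collar; 62 mm right of centre, the airflow dial.
- collar_top (a point): centre of the collar's mouth, level with its rim 78 mm above the bench; axes of the case. Collar radius 39 mm. Its bare-metal lip, 10 mm thick, has a hole of radius 26 mm and two slots, at +x and -x (20 mm wide, out to radius 34.5 mm; white bars at the rim). With the cartridge's x along this x, either way round, within 5 degrees, its lugs enter.
- well_floor (a point): inside the collar, on its axis, where the cartridge's underside is when pressed home: 18 mm below the rim, its disc on the rim. A spring plate pushes it up: 7 N with the underside 9 mm below the rim, where it rests unpressed, about 11.5 N here. From 16 mm down it can turn, clockwise only, to a stop at 82 degrees (red bars outside). Let go there, it rises 2 mm and stays locked.
- dial_grip (a point): grip of the airflow dial, on its upright axis, 74 mm above the bench, 24 mm above the case's top, 10 mm below the top of its grip bar; z up, x along the bar towards its white pointer line. Bar 36 mm long, 10 mm thick, on a round skirt of radius 19 mm, 6 mm high.
- airflow_dial (a joint): angle of the airflow dial in rad, growing clockwise seen from above. It clicks into four settings 0.5 rad apart: 0 off (red dot on the case), 0.5 one white dot, 1.0 two dots, 1.5 three dots. It starts at off. A click takes about 0.07 N m; let go between settings, it snaps to the nearer one.
- pcb_unit: bystander: green circuit board on standoffs, 60 x 90 x 24 mm; origin under its centre
- screwdriver_3: bystander: blue-handled screwdriver lying near the bench's front edge, 221 mm long; origin under its centre
- pliers: bystander: red-handled pliers lying near the bench's front edge, 170 x 53 x 12 mm; origin under its centre
- tape_masking: bystander: roll of masking tape, 92 mm across, 24 mm tall; origin under its centre
- flux_tin: bystander: shallow yellowish tin, 53 mm across, 22 mm tall; origin under its centre
Mind the look-alikes: they are no part of the job. What is shaped like the part that bears cap_grip but turquoise is not meant.

How it is judged:
On the way, in this order (a step that is already met when the one before it is completed fails the run):
1. the cartridge's lugs have gone down through the slots, pressed home before it is turned (z of cap_grip in the frame of collar_top below 0.033 m and horizontal distance between cap_grip and collar_top below 0.005 m and angle between the x axis of cap_grip and the x axis of collar_top, either way round below 0.3 rad), for 0.02 s.
2. the cartridge is locked in the collar: pressed home, level and turned to the stop (z of cap_grip in the frame of collar_top below 0.0345 m and horizontal distance between cap_grip and collar_top below 0.005 m and angle between cap_grip's own z axis and vertical below 0.09 rad and angle between the x axis of cap_grip and the x axis of collar_top, either way round above 1.22 rad), for 0.2 s.
3. after that, the dial is at the two-dot setting (value of joint airflow_dial between 0.85 and 1.15 rad), for 0.2 s.
At the end, for the whole second after the job is handed in: Cartridge at rest in the collar, within 5 mm of its axis, level within 0.09 rad, grip point under 34.5 mm above the collar rim (32 locked, 39 if only set in the slots), turned at least 1.22 rad from the slots; dial at rest at two dots, 1.0 rad within 0.15 (all of step 2 and all of step 3 and linear speed of filter_cap below 0.01 m/s and velocity of joint airflow_dial below 0.1 rad/s); the robot touches nothing.
It fails at once if a bystander is moved by more than 30 mm (distance of any of pcb_unit, screwdriver_3, pliers, tape_masking, flux_tin from where it was at the start of the episode above 0.03 m).
It also fails if it takes over 54 s, if anything falls off the work surface, if the arm or the gripper's body presses on something with over 40 N, if the wrist force passes 120 N, or if a joint passes its speed limit or range.

## Working session

There is one attempt and no reset: what is moved stays moved. The work goes in short steps, each a Python script; the robot and the scene stay as the last script left them, time stands still between calls to the robot, and variables do not carry over. Pictures are saved under pics/ and viewed, at most 10 in all, crops included, and the job is handed in when it is done.

```bash
mkdir -p pics; ls
cat > h.py <<'E'
import numpy as np, cv2
from station import env, effector, solver, viewer, workorder, search_frame, tip_of
def cloud(name):
    im,d=viewer.read_camera(name); c=viewer.camera_info(name); K=np.array(c["intrinsics"]); 
    v,u=np.mgrid[:400,:640]
    P=np.stack([(u-K[0,2])/K[0,0]*d,-(v-K[1,2])/K[1,1]*d,-d],-1)
    W=P@np.array(c["rotation"]).T+np.array(c["eye"]); W[d==0]=np.nan
    return im,W
E
python3 - <<'E'
from h import *
for n in("top","side"):
    im,W=cloud(n); cv2.imwrite(f"pics/{n}0.png",im[...,::-1]); np.savez(f"{n}0.npz",im=im,W=W)
    print(n,{k:v for k,v in viewer.camera_info(n).items()})
    for q in("cap_grip","collar_top","dial_grip","extractor"):
        print(q,[(np.round(r["at"],3),round(r["score"],2)) for r in tip_of(n,q)])
print(env.sense()["t"])
E
```

```text
pics
top {'intrinsics': array([[431.64034257,   0.        , 325.05094587],
       [  0.        , 431.64034257, 207.45966428],
       [  0.        ,   0.        ,   1.        ]]), 'eye': array([0.42100692, 0.07978226, 1.35115123]), 'rotation': array([[-0.01181306,  0.99632723, -0.08480857],
       [-0.99990088, -0.01112035,  0.00863567],
       [ 0.00766085,  0.08490217,  0.99635984]])}
cap_grip [(array([0.448, 0.3  , 0.048]), 0.74), (array([0.496, 0.177, 0.05 ]), 0.56)]
collar_top [(array([ 0.523, -0.167,  0.083]), 0.95)]
dial_grip [(array([ 0.53 , -0.275,  0.076]), 0.48)]
extractor [(array([ 0.532, -0.213, -0.003]), 0.77)]
side {'intrinsics': array([[418.01643158,   0.        , 316.52872648],
       [  0.        , 418.01643158, 201.05842099],
       [  0.        ,   0.        ,   1.        ]]), 'eye': array([ 0.54902225, -0.9028173 ,  0.83460522]), 'rotation': array([[ 9.99849450e-01, -1.05474657e-02,  1.37778486e-02],
       [ 1.73514544e-02,  6.04478243e-01, -7.96432659e-01],
       [ 7.19364301e-05,  7.96551822e-01,  6.04570252e-01]])}
cap_grip [(array([0.444, 0.303, 0.048]), 0.72), (array([0.493, 0.174, 0.046]), 0.59)]
collar_top [(array([ 0.526, -0.163,  0.072]), 0.62)]
dial_grip []
extractor [(array([ 0.529, -0.212, -0.001]), 0.67)]
0.5
```

View pics/top0.png

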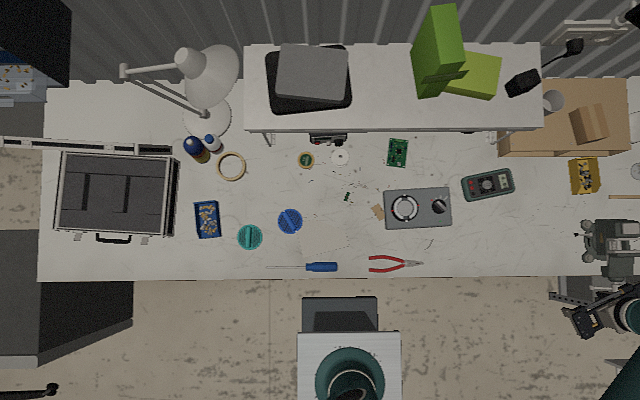

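Run:
```python
from h import *
T=np.load("top0.npz");im,W=T["im"],T["W"]
out=[]
for c in [(0.448,0.3),(0.496,0.177),(0.523,-0.167),(0.53,-0.275)]:
    d=np.hypot(W[...,0]-c[0],W[...,1]-c[1]); v,u=np.unravel_index(np.nanargmin(d),d.shape)
    out.append(cv2.resize(im[v-27:v+28,u-27:u+28],(390,290 if 0 else 300) if 0 else (300,300),interpolation=cv2.INTER_CUBIC)); print(c,u,v)
cv2.imwrite("pics/crops.png",np.vstack([np.hstack(out[:2]),np.hstack(out[2:])])[...,::-1])
```

```text
(0.448, 0.3) 248 236
(0.496, 0.177) 289 219
(0.523, -0.167) 404 209
(0.53, -0.275) 441 206
```

View pics/crops.png

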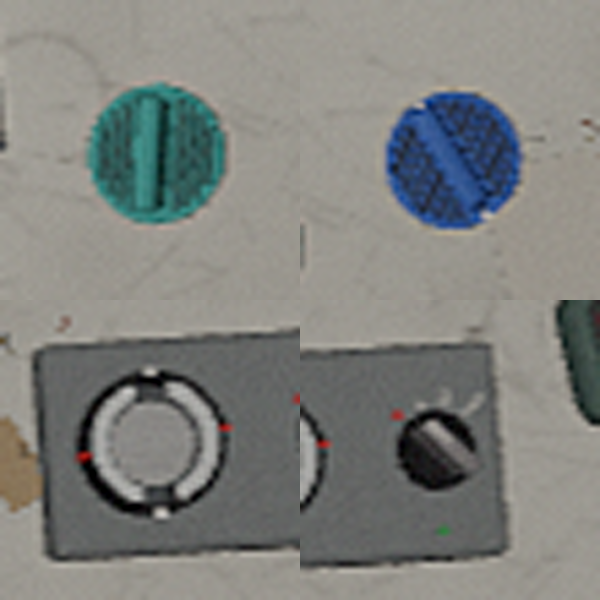

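The top view shows the blue cartridge at (289,220), the turquoise decoy at (249,237), the collar at (404,208) and the dial at (440,207). The slots run roughly along the image vertical, and the dial pointer points up-left to the red dot. Next I measure exact poses from the depth.

```bash
cat >> h.py <<'E'
from scipy.optimize import least_squares
def sel(W,c,r,z0,z1):
    return (np.hypot(W[...,0]-c[0],W[...,1]-c[1])<r)&(W[...,2]>z0)&(W[...,2]<z1)
def rect(P):
    (c,s,a)=cv2.minAreaRect((P[:,:2]*1000).astype(np.float32)); b=cv2.boxPoints((c,s,a))
    e=[b[1]-b[0],b[2]-b[1]]; l=max(e,key=np.linalg.norm); return np.array(c)/1000,np.sort(s),np.arctan2(l[1],l[0])
def hue(im): 
    h=cv2.cvtColor(im,cv2.COLOR_RGB2HSV); return h[...,0].astype(int),h[...,1].astype(int),h[...,2].astype(int)
E
python3 - <<'E'
from h import *
for n in("top","side"):
    T=np.load(n+"0.npz");im,W=T["im"],T["W"]; H,S,V=hue(im)
    print(n,"bench z",np.nanmedian(W[sel(W,(0.45,0.05),.04,-.03,.03)][:,2]))
    blue=(H>104)&(H<125)&(S>110)
    c=(.496,.177)
    for nm,z in(("bar",(.045,.075)),("disc",(.015,.035))):
        P=W[sel(W,c,.06,*z)&blue]; print("cap",nm,len(P),np.median(P[:,2]).round(4),P.mean(0).round(4),*[np.round(q,4) for q in rect(P)], np.round(cv2.minEnclosingCircle((P[:,:2]*1000).astype(np.float32)),1) if 0 else cv2.minEnclosingCircle((P[:,:2]*1000).astype(np.float32)))
    P=W[sel(W,(.53,-.213),.13,.043,.057)]; print("case",len(P),np.median(P[:,2]).round(4),*[np.round(q,4) for q in rect(P)])
    P=W[sel(W,(.525,-.166),.055,.066,.09)]; print("collar",len(P),np.median(P[:,2]).round(4),cv2.minEnclosingCircle((P[:,:2]*1000).astype(np.float32)),P.mean(0).round(4))
    P=W[sel(W,(.53,-.275),.03,.07,.095)]; print("dial bar",len(P),np.median(P[:,2]).round(4),P.mean(0).round(4),*[np.round(q,4) for q in rect(P)])
    # markers on collar
    m=sel(W,(.525,-.166),.055,.05,.09)&((H<8)|(H>172))&(S>120); 
    k,L,st,ce=cv2.connectedComponentsWithStats(m.astype(np.uint8),connectivity=8)
    print("red",[W[L==i].mean(0).round(4) for i in range(1,k)])
    P=W[sel(W,(.52,-.38),.05,.02,.2)]; print("meter top",np.nanpercentile(P[:,2],[50,99]),P[:,1].max())
E
```

```text
top bench z 0.00027502831947767703
cap bar 97 0.0591 [0.493  0.1757 0.0591] [0.4935 0.1762] [13.9978 61.703 ] 0.5473 ((494.6875, 174.28231811523438), 30.889354705810547)
cap disc 343 0.0262 [0.4932 0.1773 0.0262] [0.4935 0.178 ] [71.1796 74.2811] -0.0051 ((493.6378479003906, 177.75088500976562), 38.06880187988281)
case 1946 0.0498 [ 0.5287 -0.2146] [119.9436 200.2568] -1.5172
collar 468 0.0762 ((526.2724609375, -169.36158752441406), 41.02377700805664) [ 0.5261 -0.1692  0.0748]
dial bar 57 0.0818 [ 0.5313 -0.2751  0.0811] [ 0.5324 -0.2758] [11.8301 34.7785] 0.8102
red [array([ 0.5614, -0.164 ,  0.0741]), array([ 0.5522, -0.1422,  0.0781]), array([ 0.5345, -0.2048,  0.0797]), array([ 0.5192, -0.1305,  0.0719])]
meter top [0.03186935 0.03920971] -0.3672287719680556
side bench z 0.00018593435406688563
cap bar 106 0.0568 [0.4928 0.172  0.0553] [0.4924 0.1748] [16.9152 60.8715] 0.5865 ((492.2440185546875, 175.05209350585938), 30.507600784301758)
cap disc 168 0.0267 [0.4953 0.1614 0.0268] [0.4917 0.1658] [58.4076 74.6544] -0.0232 ((493.1571044921875, 175.3035430908203), 39.24140548706055)
case 2298 0.0501 [ 0.5285 -0.2159] [119.8016 200.1223] -1.5191
collar 624 0.0753 ((526.218017578125, -169.166748046875), 41.33054733276367) [ 0.5259 -0.1716  0.074 ]
dial bar 105 0.0819 [ 0.5315 -0.2792  0.0801] [ 0.5314 -0.277 ] [10.9414 36.2588] 0.8171
red [array([ 0.519 , -0.1325,  0.0795]), array([ 0.5342, -0.2075,  0.0728])]
meter top [0.0331558  0.03818005] -0.37065628190670974
```

Both cameras agree to about 2 mm and match the given sizes. Next I check which half-turn keeps joint 7 in range.

```bash
cat >> h.py <<'E'
def R(a): c,s=np.cos(a),np.sin(a); return np.array([[c,s,0],[s,-c,0],[0,0,-1.]])
CAP=np.array([.4933,.1762]); YC=.56; COL=np.array([.5262,-.1697]); YX=.053; DIAL=np.array([.532,-.2767]); YD=.812
def p(xy,z): return np.array([xy[0],xy[1],z])
def st(): 
    s=env.sense(); print("t",round(s["t"],2),"p",np.round(s["ee_pos"],4),"F",np.round(s["wrist_force"],1),"M",np.round(s["moment"],2),"w",round(s["gripper_width"],4),"g",np.round(s["grasp_force"],1),"q7",round(s["joint_positions"][6],2), "yaw",np.round(np.arctan2(s["tcp_rot"][1][0],s["tcp_rot"][0][0]),3)); return s
E
python3 - <<'E'
from h import *
st()
for nm,xy,z,a in(("grasp",CAP,.029,YC),("in",COL,.107,YX),("lock",COL,.09,YX-1.45),("d0",DIAL,.06,YD),("d1",DIAL,.06,YD-1)):
    for k in(-2,-1,0,1):
        q=solver.inverse_kinematics(p(xy,z),R(a+k*np.pi)); print(nm,k,None if q is None else np.round(q,2))
E
```

```text
t 0.5 p [ 0.2607 -0.5954  0.2145] F [-0.1  0.2  0.9] M [0.03 0.02 0.  ] w 0.0917 g 0.0 q7 -0.06 yaw 0.413
grasp -2 [ 0.04  0.61 -0.56  2.    0.51  0.67 -1.86]
grasp -1 [ 0.28  0.76 -0.9   1.99  0.83  0.82  1.03]
grasp 0 [ 0.04  0.61 -0.56  2.    0.51  0.67 -1.86]
grasp 1 [ 0.28  0.76 -0.9   1.99  0.83  0.82  1.03]
in -2 [ 0.38  0.45 -0.16  1.92  0.1   0.78 -1.35]
in -1 [ 0.76  0.54 -0.65  1.9   0.43  0.85  1.51]
in 0 [ 0.38  0.45 -0.16  1.92  0.1   0.78 -1.35]
in 1 [ 0.76  0.54 -0.65  1.9   0.43  0.85  1.51]
lock -2 [ 0.12  0.47  0.16  1.95 -0.11  0.73 -2.62]
lock -1 [ 0.63  0.53 -0.48  1.91  0.34  0.78  0.14]
lock 0 [ 0.12  0.47  0.16  1.95 -0.11  0.73 -2.62]
lock 1 [ 0.63  0.53 -0.48  1.91  0.34  0.78  0.14]
d0 -2 [ 0.57  0.59 -0.19  1.83  0.16  0.74 -0.46]
d0 -1 [ 1.25  1.12 -1.34  1.78  1.16  1.27  1.97]
d0 0 [ 0.57  0.59 -0.19  1.83  0.16  0.74 -0.46]
d0 1 [ 1.25  1.12 -1.34  1.78  1.16  1.27  1.97]
d1 -2 [ 0.43  0.58 -0.01  1.83  0.01  0.73 -1.34]
d1 -1 [ 0.84  0.66 -0.56  1.81  0.47  0.81  1.43]
d1 0 [ 0.43  0.58 -0.01  1.83  0.01  0.73 -1.34]
d1 1 [ 0.84  0.66 -0.56  1.81  0.47  0.81  1.43]
```

Run:
```python
from h import *
env.reach(p(CAP,.15),R(YC+np.pi))
env.movel(p(CAP,.031),rate=.12)
effector.grasp(40); st()
env.movel(p(CAP,.18),rate=.2)
s=st()
env.reach(p(COL,.15),R(YX+np.pi)); s=st()
for n in("top","side"):
    im,W=cloud(n); np.savez(n+"1.npz",im=im,W=W)
    H,S,V=hue(im); m=(H>104)&(H<125)&(S>100)&sel(W,COL,.08,.1,.2)
    P=W[m]; print(n,len(P),P.mean(0).round(4),np.percentile(P[:,2],[5,50,95]).round(4))
    cv2.imwrite(f"pics/{n}1.png",cv2.resize(im[120:300,300:540] if n=="top" else im[90:310,160:480],None,fx=2.2,fy=2.2)[...,::-1])
```

```text
t 5.64 p [0.4932 0.1764 0.031 ] F [-0.7  1.7 -0.3] M [ 0.29 -0.02 -0.02] w 0.0139 g 40.0 q7 1.02 yaw -2.581
t 6.53 p [0.4926 0.1754 0.1788] F [ 0.2 -0.  -2.9] M [ 0.11 -0.15 -0.01] w 0.0138 g 40.0 q7 1.2 yaw -2.582
t 7.85 p [ 0.5266 -0.1676  0.1502] F [ 0.3  0.5 -2.4] M [ 0.13 -0.11  0.04] w 0.0139 g 40.0 q7 1.36 yaw -3.085
top 145 [ 0.5151 -0.1537  0.1468] [0.1416 0.1452 0.1574]
side 384 [ 0.5274 -0.1837  0.1485] [0.1433 0.1463 0.163 ]
```

View pics/side1.png

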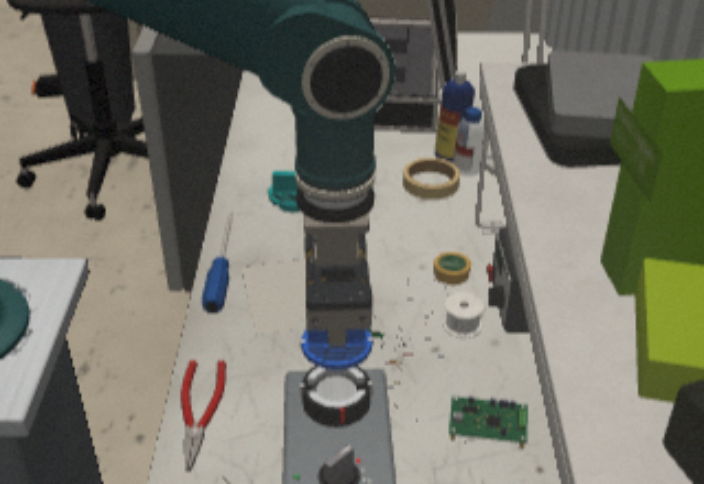

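Held level. A settled look measures the cartridge's offset in the hand, then I start down.

Run:
```python
from h import *
env.movel(p(COL,.125),frame=R(YX+np.pi),rate=.1); env.pause(.3); s=st()
for n in("side","top"):
    im,W=cloud(n); H,S,V=hue(im); z=s["ee_pos"][2]-.005
    m=(H>100)&(H<128)&(S>90)&sel(W,COL,.06,z-.008,z+.006); P=W[m]
    xy=(P[:,:2]*1000).astype(np.float32); print(n,len(P),np.median(P[:,2]).round(4),cv2.minEnclosingCircle(xy),xy.min(0),xy.max(0))
    hull=cv2.convexHull(xy)[:,0]
    f=least_squares(lambda c:np.hypot(*(hull-c).T)-38.5,COL*1000,loss="soft_l1"); print(f.x.round(1),np.abs(f.fun).round(1).max())
    cv2.imwrite(f"pics/{n}2.png",cv2.resize(im[120:300,330:490] if n=="top" else im[200:310,220:380],None,fx=4,fy=4)[...,::-1])
```

```text
t 8.65 p [ 0.5264 -0.1698  0.1254] F [-0.5 -0.  -3.4] M [ 0.06 -0.14 -0.05] w 0.0137 g 40.0 q7 1.34 yaw -3.089
side 308 0.1206 ((526.5032348632812, -172.96157836914062), 38.57954788208008) [ 489.08875 -210.48645] [ 564.23737 -157.4041 ]
[ 526.7 -171.7] 1.3
top 127 0.1208 ((525.48193359375, -168.6935577392578), 37.673194885253906) [ 489.8797  -199.62578] [ 554.06995 -131.92691]
[ 527.7 -170.2] 1.6
```

View pics/side2.png

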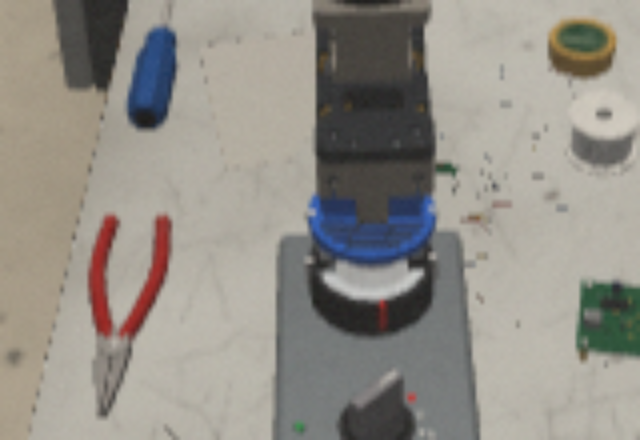

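The bar lies along the slots and the disc is centred over the collar to within about 1 mm. I go down step by step, watching the wrist force.

Run:
```python
from h import *
C=COL+[-.0003,0]
for z in(.112,.107,.103,.100):
    env.movel(p(C,z),frame=R(YX+np.pi),rate=.06); s=st()
    if s["wrist_force"][2]>14: print("contact");break
else:
    for z in(.097,.094,.092,.0905):
        env.movel(p(C,z),rate=.04); s=st()
        if s["wrist_force"][2]>25: print("hard");break
```

```text
t 9.12 p [ 0.5255 -0.1696  0.1114] F [ 0.  -0.2 -2.3] M [ 0.09 -0.17 -0.01] w 0.0137 g 40.0 q7 1.32 yaw -3.088
t 9.37 p [ 0.5257 -0.1696  0.1067] F [ 0.5 -0.4 -2.9] M [ 0.06 -0.18  0.03] w 0.0138 g 40.0 q7 1.32 yaw -3.088
t 9.62 p [ 0.5257 -0.1697  0.1028] F [ 0.1 -0.6 -3.5] M [-0.   -0.15  0.05] w 0.0137 g 40.0 q7 1.31 yaw -3.089
t 9.87 p [ 0.526  -0.1697  0.1   ] F [ 1.6 -0.  -1.8] M [-0.   -0.29 -0.01] w 0.0139 g 40.0 q7 1.31 yaw -3.089
t 10.12 p [ 0.5261 -0.1697  0.0975] F [-2.4 -0.5  4.8] M [ 0.09  0.37 -0.01] w 0.0138 g 40.0 q7 1.31 yaw -3.088
t 10.37 p [ 0.5261 -0.1696  0.0946] F [-2.4  1.   6.5] M [ 0.13  0.51 -0.  ] w 0.0135 g 40.0 q7 1.3 yaw -3.089
t 10.62 p [ 0.5261 -0.1696  0.0928] F [-4.1  0.9  6.9] M [0.15 0.55 0.01] w 0.0139 g 40.0 q7 1.3 yaw -3.089
t 10.87 p [ 0.5261 -0.1697  0.0914] F [-2.6 -0.3  8.8] M [0.15 0.63 0.06] w 0.0139 g 40.0 q7 1.3 yaw -3.089
```

The lugs are in and pressed home: spring force as expected, at the right depth. Next, turn clockwise.

Run:
```python
from h import *
C=COL+[-.0001,0]
env.movel(p(C,.0905),rate=.04); st()
for d in(.2,.45,.7,.95,1.2,1.35,1.43,1.47):
    env.reach(p(C,.0905),R(YX+np.pi-d)); s=st()
    if abs(s["moment"][2])>1.2 or s["wrist_force"][2]>40: print("stop",d);break
env.pause(.2); st()
```

```text
t 11.12 p [ 0.5261 -0.1696  0.0914] F [-3.3 -0.   8.1] M [0.14 0.67 0.03] w 0.0135 g 40.0 q7 1.3 yaw -3.089
t 11.4 p [ 0.5269 -0.1696  0.0918] F [-2.1  0.2  7.8] M [ 0.16  0.37 -0.06] w 0.0137 g 40.0 q7 1.13 yaw 2.994
t 11.72 p [ 0.5274 -0.1696  0.0919] F [-1.8  0.6  8.4] M [ 0.11  0.23 -0.11] w 0.0139 g 40.0 q7 0.91 yaw 2.744
t 12.03 p [ 0.5275 -0.1696  0.092 ] F [-0.8 -0.1  8.4] M [ 0.14  0.18 -0.12] w 0.0136 g 40.0 q7 0.7 yaw 2.494
t 12.35 p [ 0.5276 -0.1696  0.092 ] F [-0.8  0.2  7.5] M [ 0.1   0.21 -0.06] w 0.0137 g 40.0 q7 0.49 yaw 2.244
t 12.67 p [ 0.5276 -0.1696  0.092 ] F [-0.5 -0.5  8.1] M [ 0.07  0.16 -0.1 ] w 0.0137 g 40.0 q7 0.27 yaw 1.994
t 12.92 p [ 0.5276 -0.1697  0.092 ] F [-0.2  0.7  7.5] M [ 0.07  0.14 -0.14] w 0.0137 g 40.0 q7 0.15 yaw 1.844
t 13.17 p [ 0.5262 -0.1697  0.0917] F [-3.3  0.9 11. ] M [ 0.16  0.77 -0.01] w 0.0137 g 40.0 q7 0.08 yaw 1.765
t 13.42 p [ 0.5261 -0.1698  0.0917] F [-3.8  0.5 10.6] M [0.07 0.87 0.69] w 0.0136 g 40.4 q7 0.05 yaw 1.727
t 13.62 p [ 0.5262 -0.1698  0.0917] F [-4.1 -0.7 11. ] M [0.03 0.88 0.77] w 0.0138 g 40.4 q7 0.05 yaw 1.728
```

The stop is reached: the moment rises to 0.77 N m after a 1.45 rad turn. Now I release, raise and check.

Run:
```python
from h import *
effector.release(); env.pause(.1)
s=env.sense(); env.movel(np.array(s["ee_pos"])+[0,0,.08],rate=.2)
env.reach(p(DIAL+[-.02,-.12],.22),R(YD)); st()
im,W=cloud("top"); H,S,V=hue(im); m=(H>104)&(H<125)&(S>100)
for nm,z in(("bar",(.1,.125)),("disc",(.075,.095))):
    P=W[sel(W,COL,.06,*z)&m]
    if len(P)>5: print(nm,len(P),np.median(P[:,2]).round(4),*[np.round(q,4) for q in rect(P)])
P=W[sel(W,DIAL,.03,.07,.095)]; print("dial",len(P),*[np.round(q,4) for q in rect(P)] if len(P)>5 else "")
cv2.imwrite("pics/top3.png",cv2.resize(im[150:270,340:520],None,fx=4,fy=4)[...,::-1])
```

```text
t 16.4 p [ 0.5124 -0.3942  0.2187] F [1.3 1.3 0.1] M [-0.01 -0.09 -0.01] w 0.0919 g 0.0 q7 -0.32 yaw 0.816
bar 100 0.1211 [ 0.5261 -0.169 ] [13.8646 59.4024] -1.3823
disc 372 0.0884 [ 0.5258 -0.1694] [74.2156 75.1853] 1.5508
dial 54 [ 0.5321 -0.2763] [11.0882 34.1861] 0.7698
```

View pics/top3.png

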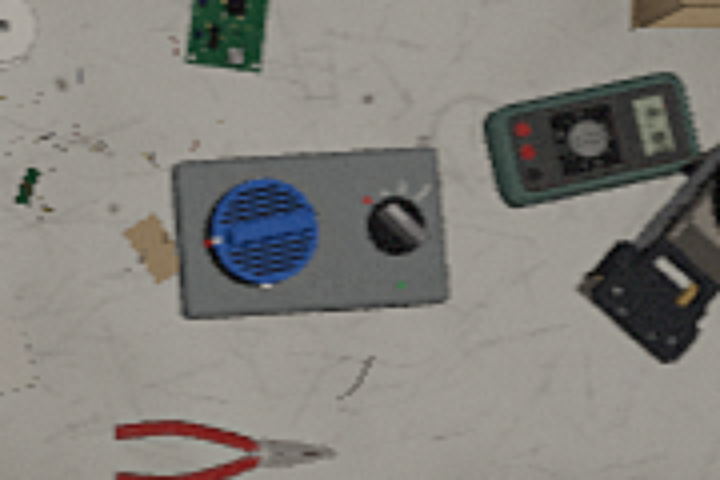

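Bar top is at 0.121, disc top at 0.088, and the turn is 1.435 rad, so the cartridge is locked. The dial pointer still faces the red dot. Now the dial.

Run:
```python
from h import *
env.reach(p(DIAL,.15),R(YD-.01)); env.movel(p(DIAL,.061),frame=R(YD-.01),rate=.12); st()
effector.grasp(30); s=st()
for d in(.25,.5,.75,1.0):
    env.reach(p(DIAL,.061),R(YD-.01-d)); st()
env.pause(.3); st()
effector.release(); env.pause(.2)
env.movel(p(DIAL,.15),rate=.15)
env.reach(p(DIAL+[-.02,-.12],.22),R(YD)); st()
im,W=cloud("top"); H,S,V=hue(im); m=(H>104)&(H<125)&(S>100)
P=W[sel(W,COL,.06,.1,.125)&m]; print(len(P),np.median(P[:,2]).round(4),*[np.round(q,4) for q in rect(P)])
P=W[sel(W,DIAL,.03,.07,.095)]; print("dial",len(P),*[np.round(q,4) for q in rect(P)])
cv2.imwrite("pics/top4.png",cv2.resize(im[150:270,340:520],None,fx=4,fy=4)[...,::-1])
```

```text
t 17.96 p [ 0.5326 -0.277   0.0617] F [0.  0.3 0.7] M [-0.02 -0.06 -0.01] w 0.092 g 0.0 q7 -0.6 yaw 0.802
t 19.17 p [ 0.5313 -0.276   0.0609] F [-2.8  2.8  3.5] M [0.6  0.7  0.06] w 0.01 g 30.0 q7 -0.6 yaw 0.802
t 19.48 p [ 0.5312 -0.276   0.0609] F [-5.1  3.1  3.9] M [ 0.74  1.   -0.01] w 0.01 g 30.0 q7 -0.8 yaw 0.557
t 19.8 p [ 0.5312 -0.2759  0.0609] F [-4.2  3.3  5.4] M [ 0.83  1.03 -0.02] w 0.0102 g 30.0 q7 -1.01 yaw 0.307
t 20.12 p [ 0.5312 -0.2759  0.0609] F [-3.8  3.7  4.2] M [ 0.85  1.03 -0.05] w 0.0098 g 30.0 q7 -1.22 yaw 0.057
t 20.43 p [ 0.5312 -0.2758  0.0609] F [-4.9  4.7  5.3] M [0.89 1.06 0.01] w 0.0097 g 30.0 q7 -1.43 yaw -0.193
t 20.73 p [ 0.5312 -0.2758  0.0609] F [-5.1  2.8  4.6] M [ 0.94  0.99 -0.02] w 0.0094 g 30.0 q7 -1.43 yaw -0.193
t 23.98 p [ 0.5118 -0.3957  0.2188] F [0.  0.2 0.1] M [ 0.   -0.01 -0.02] w 0.0918 g 0.0 q7 -0.29 yaw 0.812
100 0.1214 [ 0.5259 -0.1686] [13.6181 59.2715] -1.3851
dial 55 [ 0.5314 -0.2757] [10.5557 33.8434] -0.1847
```

View pics/top4.png

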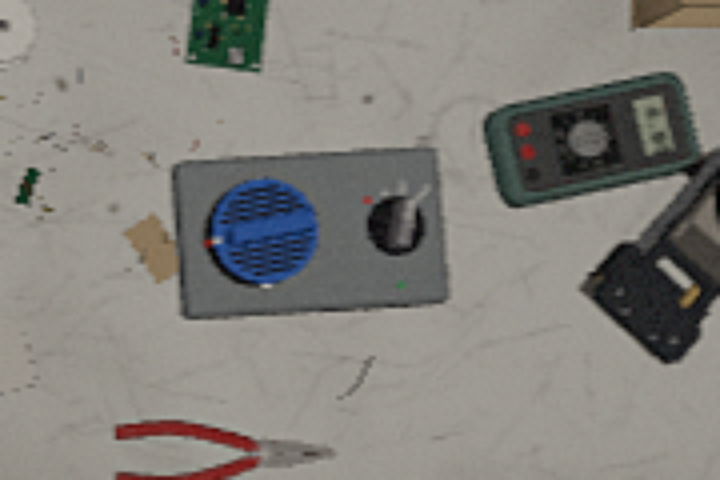

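The dial has turned from 0.81 to -0.19, which is 1.0 rad, and points at the two dots. The cartridge is unchanged and the robot is clear.

```bash
python3 -c "
from h import *
print(workorder.finish_job())"
```

```text
the job is handed in; nothing more can be done
None
```

The blue cartridge is locked in the collar (turned about 1.43 rad, to the stop), the airflow dial is at two dots, and the job was handed in with the arm clear; no verdict came back.

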